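# Set the roller gap on the studio slab roller

### The job

On the table-top slab roller, reset the T-handled gap screw at the end away from the crank: turn it clockwise until it bottoms, then back it off counter-clockwise by an eighth of a turn (45 degrees) and let go. The matching screw at the crank end is already set, so leave it alone.

Things in the scene. Friction and masses are not known exactly. Their poses are not given: they have to be found in the camera images.
- plain_screw (a joint): The gap screw to set: rad unscrewed from its hard stop. 0 = bottomed; grows counter-clockwise seen from above. Starts between 0.4 and 1.4. It turns stiffly (friction about 0.12 N m), stays where it is left, and does not noticeably rise or sink.
- plain_screw_grip (a point): Centre of its T-handle: an upright flat aluminium bar 64 mm long, 12 thick, 24 high, on a 14 mm stem on the grey end block without the crank (robot's left). x along the bar, z up the screw's axis. Bar's underside is 22 mm above the block's top (84 by 36 mm, 148 mm above the table). Bottomed, the bar lies in line with the rollers; set, at 45 degrees. The machine may be turned up to 30 degrees.
- crank_screw (a joint): The identical gap screw at the crank end, already set to about 0.79 rad by the same measure: not to be turned.
- crank_screw_grip (a point): Centre of the crank-end screw's T-handle, 330 mm from the other along the rollers: x along its bar, z up. The crank with its wooden handle sticks out of the machine just beyond it.

How it is judged:
On the way:
1. the screw away from the crank is turned in until it bottoms (within 5 degrees of its stop) (value of joint plain_screw below 0.09 rad), for 0.1 s.
At the end, for the whole second after the job is handed in: The screw away from the crank stands an eighth of a turn (45 degrees, give or take 13) off its stop after having been bottomed, and the crank-end screw is still set (between 29 and 63 degrees off its stop) (value of joint plain_screw between 0.56 and 1.01 rad and value of joint crank_screw between 0.5 and 1.1 rad); the robot touches nothing.
It fails at once if the crank-end screw is turned (value of joint crank_screw below 0.5 rad or value of joint crank_screw above 1.1 rad).
It also fails if it takes over 35 s, if anything falls off the work surface, if the arm or the gripper's body presses on something with over 40 N, if the wrist force passes 120 N, or if a joint passes its speed limit or range.

### The arm

A 6-joint arm with a two-finger parallel gripper is mounted at the origin on the work surface. World frame = base frame: x ahead of the robot, y to its left, z up, the work surface at z = 0. Lengths are in m, angles in rad, forces in N, time in s.
With the tool pointing down it reaches from about 0.35 to 0.925 m from the base axis. Payload 6.4 kg.
Tool frame: the origin (TCP) lies midway between the tips of the shut fingers; the grasp point (between the pads) lies 19 mm behind it; z points along the fingers, y is the direction in which the jaws open and shut (so a half turn about z gives the same grasp; the last joint's range is limited). The gripper opens to 85 mm and grips with 20 to 120 N. Pads are 22 mm wide; open, the fingers measure 114 mm over their backs; the gripper's body (76 mm by 85 mm) begins 54 mm behind the grasp point. The pads swing forward as they close: fully open they stand 13 mm farther back than shut.
Start: joints at [-1.465, 0.245, 1.558, -0, 1.339, -0.174], TCP at [0.18, -0.625, 0.231] pointing down, gripper open.
Joint ranges: [-3.13, 3.13], [-1.02, 2.26], [0.13, 2.54], [-0.95, 4.09], [0.21, 2.88], [-2.74, 2.74]. Speed limits (rad/s): [2.57, 2.57, 3.14, 3.14, 3.14, 3.14].

### API

Orientations are given as a rotation vector (axis times angle).
In Python, from bench import env, optics gives the robot as it stands.
- The arm moves only by the shell command python3 -m crank 'ROWS'. ROWS is text: rows parted by semicolons, each of 5 numbers parted by spaces: the shift along the tool's x, y, z in cm, then the turn about the tool's z in degrees, then the finger opening in cm, from 0 to 8.54. In form: tx ty tz roll fingers; .... A call has 1 to 8 rows; each row shifts and turns the commanded pose from where the row before left it, along the tool's axes as they then stand; what a row does not reach is not made up. A row lasts 1/8 s, in which the tool goes at most 62.5 mm and 10.7 degrees, less where a joint would pass 70% of its speed; a pose out of reach is approached as far as the arm can. A call is refused whole if a number of a shift passes 6.25 or a number of a turn 10.7, either way. A call with a gripper value outside its range is refused whole. The fingers move at their own pace and stop on an object; the grip force is fixed at half the most. Time passes only in rows, so rows that do not move let the fingers close. It gives the time, the measured TCP pose, the force and the opening at its end, in the units of the state.
- env.state(): the state, without advancing time (a new reading comes with each control period).
- optics.camera(name): name is "scene" or "top" or "wrist"; returns the picture (400x640x3 uint8, red, green, blue); there is no depth.
- optics.camera_params(name): a dict with "intrinsics" (3x3 intrinsics, pixels), "D" ([k1, k2, p1, p2, k3] as OpenCV has them; the pictures are not rectified), "extrinsics" (4x4, takes a point from camera to world coordinates). Camera axes: x right, y up, looking along -z (the intrinsics and any distortion apply to the point x, -y, -z); pixel columns grow to the right and rows downward; lengths in m; the calibration is good to about 2 mm. A picture is of the moment at which its call begins: read the wrist's pose just before it. camera_params takes no time and is no camera call; for the wrist camera it gives the pose at the moment of the call.
- env.finish_job(): hands the job in, once; it reports no verdict.
The state is a dict: "clock": time; "qpos": joint angles; "qvel": joint speeds; "joint_efforts": joint torques, N m; "tcp_pos": TCP position; "orientation": TCP orientation; "ft_force": force on the tool from outside, world axes, zero at the start; "moment": the same for the moment, N m; "finger_gap": finger opening in m.
Only numpy, scipy, OpenCV 4.12 (cv2) and the standard library are available. Lean on these libraries where they do the work, as an engineer would, in place of code of your own. Each camera call takes 0.05 s, during which the arm holds its last target.

## Working session

There is one attempt and no reset: what is moved stays moved. The work goes in short steps, Python scripts to look and compute and a shell command to move; the robot and the scene stay as the last step left them, time stands still between calls to the robot, and variables do not carry over. Pictures are saved under pics/ and viewed, and the job is handed in when it is done.

```bash
mkdir -p pics; ls
python3 - <<'E'
from bench import env, optics
import cv2, numpy as np
s=env.state(); print(s)
for n in ("scene","top"):
    im=optics.camera(n); cv2.imwrite(f"pics/{n}0.png",im[:,:,::-1])
    p=optics.camera_params(n); print(n,p)
E
```

```text
pics
{'clock': 0.0, 'qpos': array([-1.46508673e+00,  2.45833030e-01,  1.55902128e+00, -9.64865980e-06,
        1.33869326e+00, -1.74111804e-01]), 'qvel': array([ 0.00051631,  0.00045578,  0.00152502, -0.00026385,  0.00217902,
       -0.00111003]), 'joint_efforts': array([-3.79878411e-04, -4.29520297e+01, -3.26128793e+01, -1.79479016e-04,
        5.31552796e-03, -2.21583844e-05]), 'tcp_pos': array([ 0.17945558, -0.62415375,  0.23016429]), 'orientation': array([-3.10895894e+00, -4.37840787e-01, -9.02099641e-05]), 'ft_force': array([-0.02381465,  0.50829936,  0.19184969]), 'moment': array([ 0.00770823, -0.00556402,  0.05895512]), 'finger_gap': 0.08512457789294801}
scene {'intrinsics': array([[440.49341328,   0.        , 316.08185348],
       [  0.        , 440.49341328, 200.93170133],
       [  0.        ,   0.        ,   1.        ]]), 'D': array([-0.02762837,  0.        ,  0.        ,  0.        ,  0.        ]), 'extrinsics': array([[ 0.6645006 , -0.51737077,  0.53922764,  1.02441096],
       [ 0.74708134,  0.4429695 , -0.49562838, -0.52640409],
       [ 0.01756224,  0.73219226,  0.68087154,  0.78103876],
       [ 0.        ,  0.        ,  0.        ,  1.        ]])}
top {'intrinsics': array([[498.48513089,   0.        , 320.61333508],
       [  0.        , 498.48513089, 192.28306766],
       [  0.        ,   0.        ,   1.        ]]), 'D': array([0.00898677, 0.        , 0.        , 0.        , 0.        ]), 'extrinsics': array([[ 0.01265237,  0.99479997, -0.1010591 ,  0.47153931],
       [-0.9996801 ,  0.01037098, -0.02306831, -0.11663458],
       [-0.02190028,  0.10131864,  0.99461295,  1.03505787],
       [ 0.        ,  0.        ,  0.        ,  1.        ]])}
```

View pics/scene0.png

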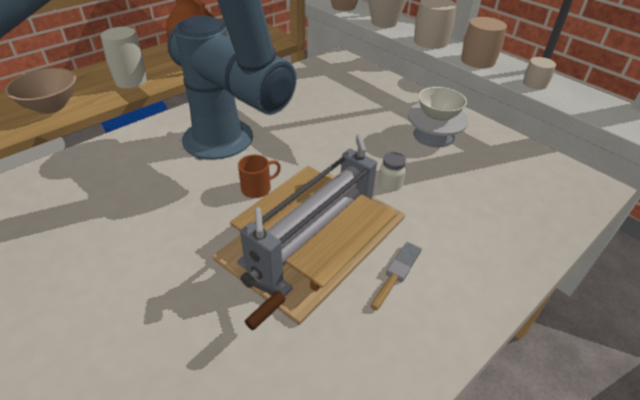

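View pics/top0.png

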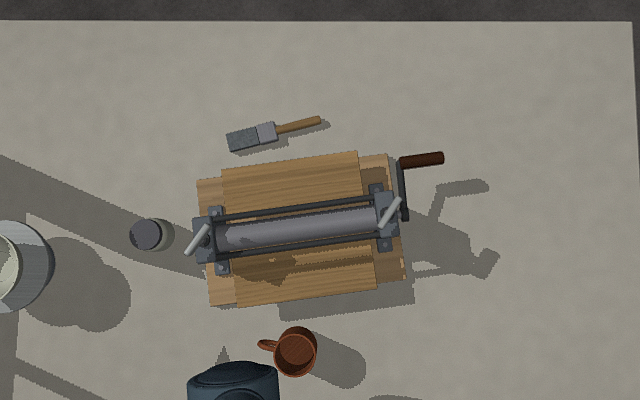

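The top view shows the plain screw's bar near (197,240) and the crank-end bar near (390,212). A jar stands at (147,235), and the crank is on the right. Next I'll measure both bars.

```bash
cat > h.py <<'E'
import numpy as np, cv2
def ray(p,uv):
    q=cv2.undistortPoints(np.array([[uv]],float),p["intrinsics"],p["D"])[0,0]
    E=p["extrinsics"]; d=E[:3,:3]@np.array([q[0],-q[1],-1.0]); return E[:3,3],d
def onz(p,uv,z):
    o,d=ray(p,uv); return o+d*(z-o[2])/d[2]
E
python3 - <<'E'
from bench import env, optics
import cv2, numpy as np
from h import *
im=cv2.imread("pics/top0.png"); p=optics.camera_params("top")
hsv=cv2.cvtColor(im,cv2.COLOR_BGR2HSV)
for n,(x0,y0,x1,y1) in dict(plain=(178,210,222,268),crank=(370,185,412,240)).items():
    c=im[y0:y1,x0:x1]; cv2.imwrite(f"pics/c_{n}.png",cv2.resize(c,None,fx=9,fy=9,interpolation=cv2.INTER_NEAREST))
    h=hsv[y0:y1,x0:x1]
    m=((h[...,2]>165)&(h[...,1]<25)).astype(np.uint8)
    k,l,st,ce=cv2.connectedComponentsWithStats(m)
    for i in range(1,k):
        if st[i,4]<20: continue
        ys,xs=np.where(l==i); r=cv2.minAreaRect(np.c_[xs+x0,ys+y0].astype(np.float32))
        b=cv2.boxPoints(r); print(n,st[i],r)
        w=np.array([onz(p,q,.194) for q in b]); print(w.round(4).tolist(), w.mean(0).round(4))
        e=[w[1]-w[0],w[2]-w[1]]; e=max(e,key=np.linalg.norm); print("len",np.linalg.norm(e),"ang",np.degrees(np.arctan2(e[1],e[0])))
E
python3 -c "
import cv2,numpy as np
a=cv2.imread('pics/c_plain.png');b=cv2.imread('pics/c_crank.png');H=max(a.shape[0],b.shape[0])
f=lambda x:cv2.copyMakeBorder(x,0,H-x.shape[0],0,5,0)
cv2.imwrite('pics/c.png',np.hstack([f(a),f(b)]))"
```

```text
plain [ 7 24 14 19 29] ((191.39389038085938, 242.9270477294922), (1.3905705213546753, 22.1976261138916), 34.508522033691406)
[[0.454, 0.1309, 0.194], [0.485, 0.1108, 0.194], [0.4837, 0.1088, 0.194], [0.4527, 0.1289, 0.194]] [0.4689 0.1198 0.194 ]
len 0.0369085180505281 ang -33.00208348810304
```

View pics/c.png

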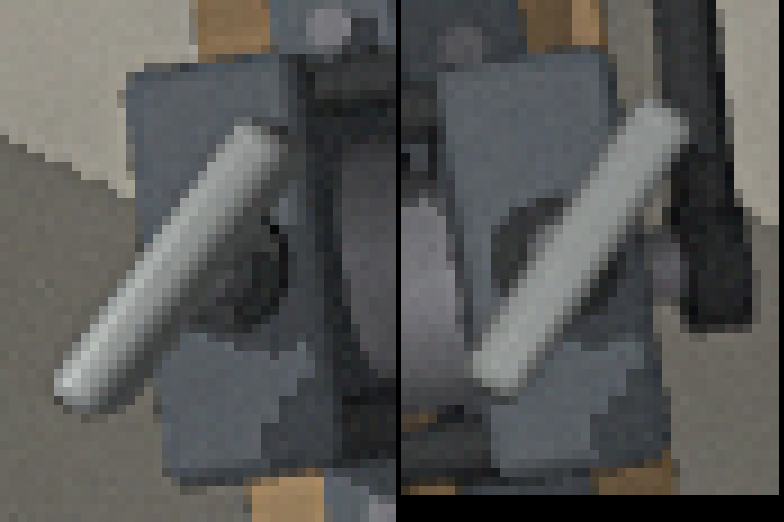

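Run:
```python
from bench import optics
from h import *
p=optics.camera_params("top")
def g(pts,off,z,dx=0): return np.array([onz(p,(off[0]+(x-dx)/9-.5,off[1]+y/9-.5),z) for x,y in pts])
P=(178,210);C=(370,185)
for n,o,blk,bar,dx in (("plain",P,[(127,70),(288,60),(332,465),(165,482)],[(262,128),(75,395)],0),("crank",C,[(440,70),(612,48),(668,462),(497,482)],[(668,108),(497,385)],401)):
    b=g(blk,o,.148,dx); print(n,"block c",b.mean(0).round(4),[round(float(np.linalg.norm(b[i]-b[(i+1)%4])),4) for i in range(4)])
    e=b[3]+b[2]-b[0]-b[1]; print(" long axis",np.degrees(np.arctan2(e[1],e[0])))
    w=g(bar,o,.194,dx); e=w[1]-w[0]; print(" bar c",w.mean(0).round(4),"len",np.linalg.norm(e),"ang",np.degrees(np.arctan2(e[1],e[0])))
    globals()[n]=b.mean(0)
d=plain-crank; print("dist",np.linalg.norm(d),"roller ang",np.degrees(np.arctan2(d[1],d[0])))
```

```text
plain block c [0.4753 0.1126 0.148 ] [0.0322, 0.0804, 0.0331, 0.0817]
 long axis -172.1078801857414
 bar c [0.4763 0.1119 0.194 ] len 0.06032050552469846 ang 146.4643695400557
crank block c [ 0.5243 -0.2136  0.148 ] [0.0343, 0.0823, 0.0338, 0.082]
 long axis -172.2730354440212
 bar c [ 0.5251 -0.2139  0.194 ] len 0.061264900041116 ang 148.5432143671747
dist 0.3298586204713713 roller ang 98.54033264553263
```

Both blocks measure about 83×34 mm and 330 mm apart, which matches the sizes given. The plain screw's axis is near (0.476, 0.112). The rollers lie at 98.5° and the plain bar at about 146.5°, so it starts roughly 48° off its stop. I'll raise the tool and move over it.

```bash
python3 -m crank '0 0 -4 0 8.5; 3.05 -3.91 0 0 8.5; 3.05 -3.91 0 0 8.5; 3.05 -3.91 0 0 8.5; 3.05 -3.91 0 0 8.5; 3.05 -3.91 0 0 8.5; 3.05 -3.91 0 0 8.5; 3.05 -3.91 0 0 8.5' && python3 -m crank '3.05 -3.91 0 0 8.5; 3.05 -3.91 0 0 8.5; 3.05 -3.91 0 0 8.5; 3.05 -3.91 0 0 8.5; 3.05 -3.91 0 0 8.5; 3.05 -3.91 0 0 8.5; 3.05 -3.91 0 0 8.5; 0 0 0 0 8.5'
```

```text
clock: 1.1
tcp_pos: [0.3093, -0.301, 0.2709]
orientation: [-3.111, -0.437, 0.0]
ft_force: [1.4, -0.3, -0.4]
finger_gap: 0.0848
clock: 2.1
tcp_pos: [0.4388, 0.0219, 0.2708]
orientation: [-3.109, -0.447, 0.002]
ft_force: [-0.4, -1.4, -0.8]
finger_gap: 0.0848
```

Now I'll turn −130° in place.

```bash
python3 -m crank '0 0 0 -10 8.5; 0 0 0 -10 8.5; 0 0 0 -10 8.5; 0 0 0 -10 8.5; 0 0 0 -10 8.5; 0 0 0 -10 8.5; 0 0 0 -10 8.5; 0 0 0 -10 8.5' && python3 -m crank '0 0 0 -10 8.5; 0 0 0 -10 8.5; 0 0 0 -10 8.5; 0 0 0 -10 8.5; 0 0 0 -10 8.5; 0 0 0 0 8.5; 0 0 0 0 8.5'
cat >> h.py <<'E'
from scipy.spatial.transform import Rotation as R
def status(env,tgt=None):
    s=env.state(); M=R.from_rotvec(s["orientation"]).as_matrix()
    print("t",round(float(s["clock"]),2),"tcp",s["tcp_pos"].round(4),"yaw",round(float(np.degrees(np.arctan2(M[1,0],M[0,0]))),2),"q",s["qpos"].round(3),"F",s["ft_force"].round(1),"M",s["moment"].round(2),"gap",round(float(s["finger_gap"]),4))
    if tgt is not None: print("tool delta cm",(M.T@(np.array(tgt)-s["tcp_pos"])*100).round(2))
    return s
E
python3 - <<'E'
from bench import env, optics
from h import *
status(env,(.476,.112,.163))
p=optics.camera_params("wrist"); im=optics.camera("wrist"); cv2.imwrite("pics/w1.png",im[:,:,::-1])
np.savez("w1.npz",**p)
E
```

```text
clock: 3.1
tcp_pos: [0.4383, 0.0184, 0.2709]
orientation: [-2.096, -2.34, 0.001]
ft_force: [-0.5, 0.2, 0.2]
finger_gap: 0.0849
clock: 3.98
tcp_pos: [0.4386, 0.0188, 0.2712]
orientation: [-0.923, -3.003, 0.0]
ft_force: [0.4, -0.5, 0.6]
finger_gap: 0.0853
t 3.98 tcp [0.4386 0.0188 0.2712] yaw 145.84 q [-0.216 -0.312  2.028 -0.     1.426 -1.191] F [ 0.4 -0.5  0.6] M [0.03 0.03 0.05] gap 0.0853
tool delta cm [ 2.13  9.81 10.81]
```

View pics/w1.png

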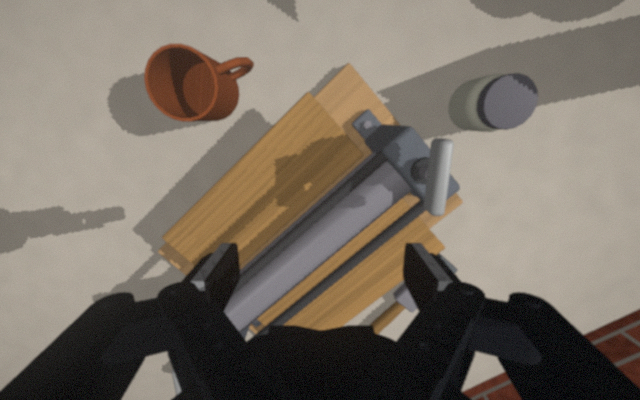

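The wrist view shows the bar at about (441,142) to (437,212), nearly parallel to the pads. I'll cross-check its centre from this view and then move above it.

```bash
python3 - <<'E'
from h import *
p=dict(np.load("w1.npz"))
a,b=[onz(p,q,.194) for q in ((442,142),(438,211))]
e=a-b; print((a+b)/2,np.linalg.norm(e),np.degrees(np.arctan2(e[1],e[0])))
E
python3 -m crank '0.71 3.27 0 0 8.5; 0.71 3.27 0 0 8.5; 0.71 3.27 0 0 8.5; 0 0 0 0 8.5'
python3 - <<'E'
from bench import env, optics
from h import *
status(env,(.476,.112,.163))
p=optics.camera_params("wrist"); im=optics.camera("wrist"); cv2.imwrite("pics/w2.png",im[:,:,::-1])
np.savez("w2.npz",**p)
E
```

```text
[0.47202279 0.1124251  0.194     ] 0.056413673116267264 149.3488475517325
clock: 4.53
tcp_pos: [0.4761, 0.1138, 0.2711]
orientation: [-0.915, -3.005, 0.0]
ft_force: [-0.1, -0.7, -0.1]
finger_gap: 0.0849
t 4.53 tcp [0.4761 0.1138 0.2711] yaw 146.12 q [ 0.003 -0.174  1.915  0.     1.401 -0.977] F [-0.1 -0.7 -0.1] M [-0.01  0.03  0.01] gap 0.0849
tool delta cm [-0.1  -0.15 10.81]
```

View pics/w2.png

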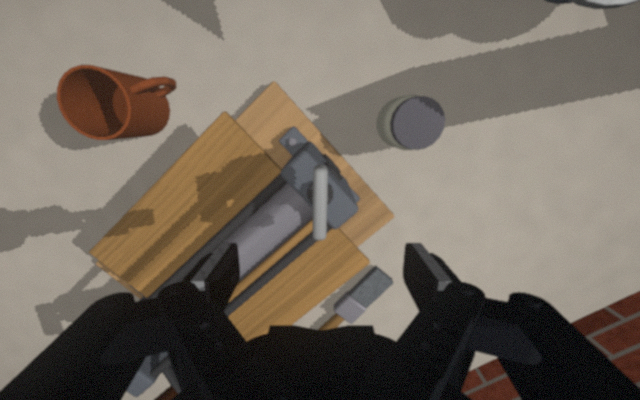

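The bar, (320,168) to (320,238), is upright in the picture and midway between the fingers at columns 238 and 405. I'll descend in two parts.

```bash
python3 - <<'E'
from h import *
p=dict(np.load("w2.npz"))
a,b=[onz(p,q,.194) for q in ((320,167),(320,239))]
e=a-b; print((a+b)/2,np.linalg.norm(e),np.degrees(np.arctan2(e[1],e[0])))
E
python3 -m crank '-0.1 -0.1 3 0 8.5; 0 0 3 0 8.5; 0 0 2 0 8.5; 0 0 1.5 0 8.5; 0 0 1.3 0 8.5; 0 0 0 0 8.5; 0 0 0 0 8.5'
python3 - <<'E'
from bench import env, optics
from h import *
status(env,(.476,.112,.163))
im=optics.camera("wrist"); cv2.imwrite("pics/w3.png",im[:,:,::-1])
E
```

```text
[0.47400657 0.11519457 0.194     ] 0.062170258605833535 146.0565724393311
clock: 5.45
tcp_pos: [0.4767, 0.1111, 0.1641]
orientation: [0.918, 3.003, 0.001]
ft_force: [-0.2, -0.3, 0.2]
finger_gap: 0.0851
t 5.45 tcp [0.4767 0.1111 0.1641] yaw 146.02 q [-0.003 -0.064  2.018 -0.     1.186 -0.981] F [-0.2 -0.3  0.2] M [ 0.01 -0.03  0.01] gap 0.0851
tool delta cm [0.11 0.03 0.1 ]
```

View pics/w3.png

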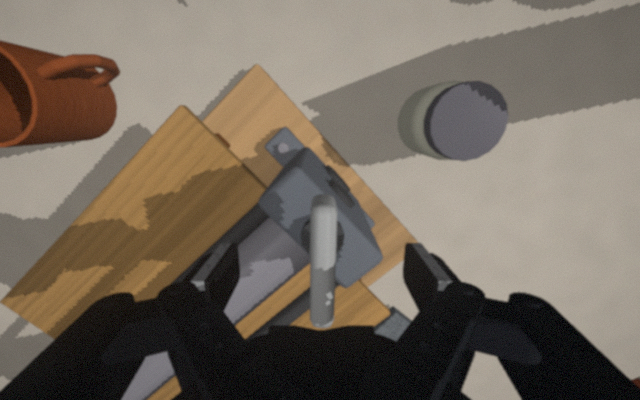

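The bar, (322,200) to (322,325), sits between the pads. I'll shift 2 mm along it, where the two measurements differ slightly, and close.

```bash
python3 -m crank '0.2 0 0 0 8.5; 0 0 0 0 4; 0 0 0 0 0.8; 0 0 0 0 0.8; 0 0 0 0 0.8; 0 0 0 0 0.8; 0 0 0 0 0.8; 0 0 0 0 0.8'
python3 - <<'E'
from bench import env, optics
from h import *
status(env,(.476,.112,.163))
E
```

```text
clock: 6.5
tcp_pos: [0.475, 0.113, 0.1635]
orientation: [0.918, 3.003, 0.003]
ft_force: [2.3, 5.2, -0.8]
finger_gap: 0.0109
t 6.5 tcp [0.475  0.113  0.1635] yaw 146.01 q [-0.000e+00 -6.600e-02  2.022e+00  2.000e-03  1.185e+00 -9.780e-01] F [ 2.3  5.2 -0.8] M [ 0.68 -0.35 -0.09] gap 0.0109
tool delta cm [-0.14 -0.03  0.05]
```

Gripped at a gap of 10.9 mm. Now I'll turn it clockwise.

```bash
python3 -m crank '0 0 0 5 0.8; 0 0 0 5 0.8; 0 0 0 5 0.8; 0 0 0 5 0.8; 0 0 0 5 0.8; 0 0 0 5 0.8; 0 0 0 5 0.8; 0 0 0 0 0.8'
python3 - <<'E'
from bench import env, optics
from h import *
status(env)
E
```

```text
clock: 7.5
tcp_pos: [0.4752, 0.1132, 0.1635]
orientation: [1.779, 2.588, 0.005]
ft_force: [3.9, 4.4, -1.0]
finger_gap: 0.0111
t 7.5 tcp [0.4752 0.1132 0.1635] yaw 110.99 q [ 0.000e+00 -6.600e-02  2.021e+00  2.000e-03  1.184e+00 -3.670e-01] F [ 3.9  4.4 -1. ] M [ 0.79 -0.51 -0.09] gap 0.0111
```

```bash
for i in 1; do python3 -m crank '0 0 0 4 0.8; 0 0 0 4 0.8; 0 0 0 2 0.8; 0 0 0 0 0.8'; python3 -c "
from bench import env
from h import *
status(env)"; python3 -m crank '0 0 0 2 0.8; 0 0 0 2 0.8; 0 0 0 0 0.8';  python3 -c "
from bench import env
from h import *
status(env)"; done
```

```text
clock: 8.0
tcp_pos: [0.4753, 0.1132, 0.1635]
orientation: [1.998, 2.424, 0.005]
ft_force: [4.6, 5.1, -2.3]
finger_gap: 0.0108
t 8.0 tcp [0.4753 0.1132 0.1635] yaw 101.01 q [ 0.000e+00 -6.600e-02  2.021e+00  2.000e-03  1.184e+00 -1.930e-01] F [ 4.6  5.1 -2.3] M [ 0.8  -0.55 -0.07] gap 0.0108
clock: 8.38
tcp_pos: [0.4753, 0.1132, 0.1636]
orientation: [2.078, 2.355, 0.005]
ft_force: [4.7, 5.9, -3.3]
finger_gap: 0.011
t 8.38 tcp [0.4753 0.1132 0.1636] yaw 97.17 q [ 0.000e+00 -6.600e-02  2.021e+00  2.000e-03  1.184e+00 -1.250e-01] F [ 4.7  5.9 -3.3] M [ 0.82 -0.65  0.82] gap 0.011
```

The moment about z jumped from −0.07 to 0.82 N m near 97–98°, which matches the roller direction, so this is the stop. I'll confirm with a small extra turn and a picture.

```bash
python3 -m crank '0 0 0 1.5 0.8; 0 0 0 0 0.8; 0 0 0 0 0.8'
python3 - <<'E'
from bench import env,optics
from h import *
status(env)
im=optics.camera("wrist"); cv2.imwrite("pics/w4.png",im[:,:,::-1])
E
```

```text
clock: 8.75
tcp_pos: [0.4753, 0.1132, 0.1636]
orientation: [2.106, 2.33, 0.004]
ft_force: [3.4, 6.9, -1.6]
finger_gap: 0.0112
t 8.75 tcp [0.4753 0.1132 0.1636] yaw 95.79 q [ 1.000e-03 -6.600e-02  2.021e+00  1.000e-03  1.184e+00 -1.010e-01] F [ 3.4  6.9 -1.6] M [ 0.88 -0.61  1.33] gap 0.0112
```

View pics/w4.png

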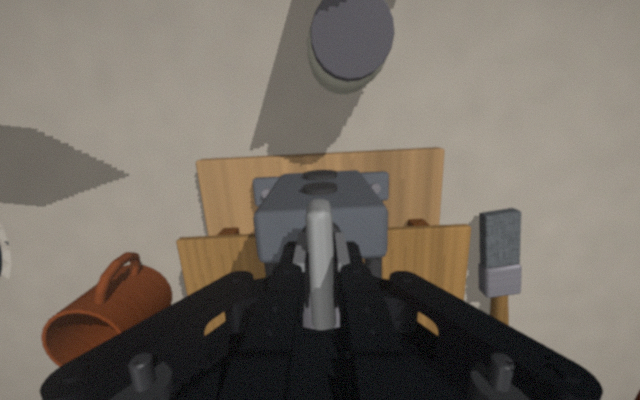

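The picture shows the bar, (318,200) to (322,325), in line with the rollers, square across the end block. The moment has risen to 1.33 N m with the tool at 95.8°, so it is bottomed. The stop is at about 98.2°, so I'll back off to about 143.3°, a roll of −47.5°.

```bash
python3 -m crank '0 0 0 -6 0.8; 0 0 0 -6 0.8; 0 0 0 -6 0.8; 0 0 0 -6 0.8; 0 0 0 -6 0.8; 0 0 0 -6 0.8; 0 0 0 -6 0.8; 0 0 0 -5.5 0.8';python3 -m crank '0 0 0 0 0.8; 0 0 0 0 0.8';  python3 - <<'E'
from bench import env,optics
from h import *
status(env)
E
```

```text
clock: 9.8
tcp_pos: [0.475, 0.113, 0.1635]
orientation: [0.992, 2.98, 0.003]
ft_force: [2.6, 4.9, -0.6]
finger_gap: 0.0113
clock: 10.05
tcp_pos: [0.475, 0.113, 0.1635]
orientation: [0.995, 2.979, 0.003]
ft_force: [3.2, 4.7, -0.7]
finger_gap: 0.0111
t 10.05 tcp [0.475  0.113  0.1635] yaw 143.06 q [ 0.000e+00 -6.600e-02  2.022e+00  2.000e-03  1.185e+00 -9.270e-01] F [ 3.2  4.7 -0.7] M [ 0.69 -0.36  0.11] gap 0.0111
```

Release, then straight up.

```bash
python3 -m crank '0 0 0 0 3; 0 0 0 0 6; 0 0 0 0 8.5; 0 0 0 0 8.5; 0 0 0 0 8.5; 0 0 0 0 8.5' && python3 -m crank '0 0 -2 0 8.5; 0 0 -4 0 8.5; 0 0 -5 0 8.5; 0 0 -1 0 8.5; 0 0 0 0 8.5; 0 0 0 0 8.5';  python3 - <<'E'
from bench import env,optics
from h import *
status(env)
p=optics.camera_params("wrist");np.savez("w5.npz",**p)
im=optics.camera("wrist"); cv2.imwrite("pics/w5.png",im[:,:,::-1])
im=optics.camera("top"); cv2.imwrite("pics/top5.png",im[:,:,::-1])
E
```

```text
clock: 10.8
tcp_pos: [0.4745, 0.1123, 0.1633]
orientation: [-0.996, -2.98, 0.0]
ft_force: [-0.6, -0.3, -0.5]
finger_gap: 0.0852
clock: 11.55
tcp_pos: [0.4736, 0.1123, 0.2813]
orientation: [-0.995, -2.977, 0.002]
ft_force: [0.2, -0.0, -1.0]
finger_gap: 0.085
t 11.55 tcp [0.4736 0.1123 0.2813] yaw 143.03 q [-1.000e-03 -1.870e-01  1.908e+00 -0.000e+00  1.424e+00 -9.260e-01] F [ 0.2 -0.  -1. ] M [ 0.1   0.02 -0.04] gap 0.085
```

View pics/w5.png

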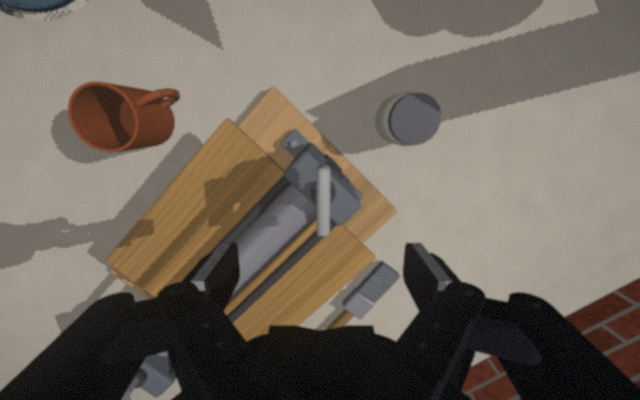

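View pics/top5.png

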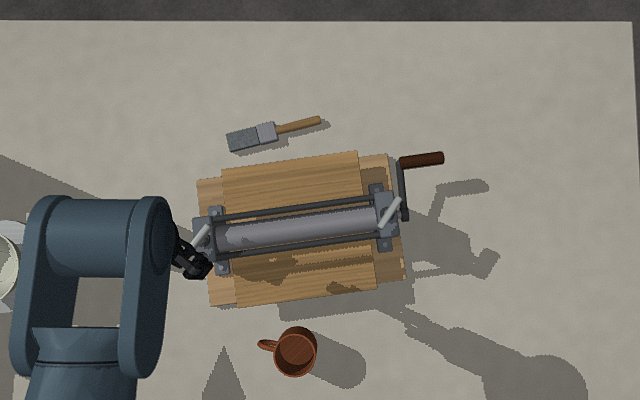

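The wrist picture shows the bar at (324,167) to (323,235), still parallel to the tool at 143°, about 45° off the rollers. In the top view the machine has not moved, and the crank-end bar at (390,212) is unchanged and parallel to the one I set. I'll hand the job in.

Run:
```python
from bench import env
from h import *
p=dict(np.load("w5.npz"))
a,b=[onz(p,q,.194) for q in ((324,166),(323,236))]; e=a-b; print(np.linalg.norm(e),np.degrees(np.arctan2(e[1],e[0])))
print(env.finish_job())
```

```text
0.06295747238246831 142.38060530086534
the job is handed in; nothing more can be done
None
```

I turned the plain screw clockwise until it bottomed, backed it off by about 45°, released it and handed the job in at about 11.7 s.

- **Bottoming:** the moment about the screw rose from about 0 to 1.33 N m at a bar bearing of about 98°. The rollers measured 98.5°, so I took this as the stop.
- **Final setting:** the last wrist picture puts the bar at 142.4°, about 44° off the stop, with a measured bar length of 63 mm (64 given). The tool read 143.0°. Both are well within the 13° allowance.
- **Crank-end screw:** I never went near it, and its bar looks unchanged in the last top view. I did not remeasure its angle there. At the start it measured about 50° by the same method, against a stated 45°, which is the rough error of that top-view estimate.
- **Clearance:** the gripper was about 12 cm above where it had gripped the bar, open and touching nothing, with a force reading of about 1 N.
- **Disagreement:** the top and wrist cameras placed the screw's axis 2–4 mm apart. That is slightly more than the stated 2 mm calibration error, but it did not affect the grasp.

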